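Pack a blank number plate into the dealer's slotted case

TASK

Slide the cover of the glazed case open, take the blank number plate off the sloping display stand and stand it on edge in the one empty slotted batten of the rack in the case, lowering it to the bottom of the slot before letting go rather than dropping it. Then slide the cover fully shut. Leave the two plates already in the rack, the brass lamp and the jar where they are.

Things in the scene. Friction and masses are not known exactly. Their poses are not given: they have to be found in the camera images.
- plate_center (a point): Centre of the loose bare aluminium plate to be moved, two dark bolt holes, 0.25 kg. Axes: x = normal (6 mm thick), y = width (140), z = height (120) to its upper edge. At first it leans on a wooden stand, upper edge tipped 35 deg from vertical towards the robot. The upper 50 mm is free on both faces; the lower edge sits behind a 10 mm lip: draw it out along its own z by 20 mm or more.
- slot (a point): Middle of the floor of the empty slot in one of three equal wood battens at 60 mm pitch across the case. Axes: x across the slot, y along it, z up. Slot 10 mm wide, 170 long, straight to 21 mm above its floor, flaring to 28 mm wide at 34 mm. Compartment 206 mm long in y, middle within 3 mm of the slot's; side walls 50 mm or more away in x. Rims rise 130 mm above the floor; the cover rides there.
- cover (a joint): Travel of the case's sliding cover, m: 0 = fully shut over the rack half, 0.212 = fully open over the other half, with a stop at each end. It opens towards -y of the slot and knob axes. Friction about 2 N; stays where left. Clear panel in a dark wood frame, 214 mm along the track, 246 across.
- cover_knob (a point): Middle of the upright round dark wood knob on the centre of the cover: 28 mm diameter, 36 mm tall; the point is 18 mm below its top and 18 mm above the cover's upper face. Moves with the cover. Axes: x across the track, -y the opening direction, z up.
- plate_b: Bystander: dark steel plate 140 x 105 x 6 mm standing in another batten of the rack. Origin at the middle of its lower edge.
- plate_c: Bystander: bright steel plate 120 x 115 x 6 mm standing in another batten of the rack. Origin at the middle of its lower edge.
- lamp: Bystander: loose brass headlamp, 110 mm diameter, 88 mm tall, lying glass up beyond the stand. Origin at the centre of its underside.
- jar: Bystander: loose glass jar with steel cap, 68 mm diameter, 85 mm tall, beside the far (-y) end of the case. Origin at the centre of its underside.
Things that resemble listed ones, but are neither listed nor needed, are in the scene too. Of the things shaped like the part that bears plate_center, the aluminium one is meant.

How it is judged (in metres and radians):
On the way:
1. the plate, still in the gripper, has its lower edge in the empty slot within 12 mm of the slot floor (z of plate_center in the frame of slot below 0.072 m and x of plate_center in the frame of slot between -0.015 and 0.015 m and y of plate_center in the frame of slot between -0.05 and 0.05 m and angle between the x axis of plate_center and the x axis of slot, either way round below 0.25 rad and contact force between plate and the fingers above 0.5 N), for 0.1 s.
At the end, for the whole second after the job is handed in: The plate stands on its long (140 mm) edge on the floor of the empty slot (centre 54 to 65 mm above the slot floor, within 15 mm across and 50 mm along the slot, within 0.25 rad of upright and of the slot's direction), released, and the cover is shut to within 10 mm (z of plate_center in the frame of slot between 0.054 and 0.065 m and x of plate_center in the frame of slot between -0.015 and 0.015 m and y of plate_center in the frame of slot between -0.05 and 0.05 m and angle between the x axis of plate_center and the x axis of slot, either way round below 0.25 rad and angle between the z axis of plate_center and the z axis of slot, either way round below 0.25 rad and value of joint cover below 0.01 m); the robot touches nothing.
It fails at once if a plate already in the rack is shifted by more than 30 mm (distance of any of plate_b, plate_c from where it was at the start of the episode above 0.03 m).
It fails at once if the lamp or the jar is shifted by more than 30 mm (distance of any of lamp, jar from where it was at the start of the episode above 0.03 m).
It also fails if it takes over 72 s, if anything falls off the work surface, if the arm or the gripper's body presses on something with over 40 N, if the wrist force passes 120 N, or if a joint passes its speed limit or range.

ROBOT

A 6-joint arm with a two-finger parallel gripper is mounted at the origin on the work surface. World frame = base frame: x ahead of the robot, y to its left, z up, the work surface at z = 0. Lengths are in mm, angles in degrees, forces in N, time in s.
With the tool pointing down it reaches from about 300 to 850 mm from the base axis. Payload 4.2 kg.
Tool frame: the origin (TCP) lies on the mounting face of the last link; the fingertips stand 191 mm ahead of it and the grasp point (between the pads) lies 172 mm ahead of it; z points along the fingers, y is the direction in which the jaws open and shut (so a half turn about z gives the same grasp; the last joint's range is limited). The gripper opens to 91 mm and grips with 3 to 60 N. Pads are 32 mm wide; open, the fingers measure 118 mm over their backs; the gripper's body (76 mm by 178 mm) begins 60 mm behind the grasp point.
Start: joints at [65.145, 18.312, 89.639, -0, 72.044, -1.146], TCP at [231.199, 526.469, 404.776] pointing down, gripper open.
Joint ranges: [-177.97, 177.97], [-48.28, 115.42], [12.27, 149.76], [-77.06, 257.06], [2.81, 150.46], [-146.56, 146.56]. Speed limits (degrees/s): [147.25, 147.25, 180, 180, 180, 180].

INTERFACE

Orientations are given as [roll, pitch, yaw] about the fixed x, y, z axes, in that order (R = Rz(yaw) Ry(pitch) Rx(roll)).
In Python, from workcell import env gives the robot as it stands.
- The arm moves only by the shell command python3 -m handwheel 'ROWS' [FORCE]. ROWS is JSON, a list of rows, each an object with "gripper": the opening in per cent of the stroke, from 0 (shut) to 100 (fully open); "travel": the shift along the tool's x, y, z in m, a list of three; "twist": the turn about the tool's z in rad. In form: [{"gripper": gripper, "travel": [x, y, z], "twist": twist}, ...]. A call has 1 to 5 rows; each row shifts and turns the commanded pose from where the row before left it, along the tool's axes as they then stand; what a row does not reach is not made up. A row lasts 1/12 s, in which the tool goes at most 41.7 mm and 7.16 degrees, less where a joint would pass 70% of its speed; a pose out of reach is approached as far as the arm can. A call with a gripper value outside its range is refused whole. The fingers move at their own pace and stop on an object; FORCE is the grip in N (left out, the last holds). Time passes only in rows, so rows that do not move let the fingers close. It gives the time, the measured TCP pose, the force and the opening at its end, in the units of the state.
- env.state(): the state, without advancing time (a new reading comes with each control period).
- env.grab_frame(name): name is "scene" or "top"; returns a dict with "frame" (420x560x3 uint8, red, green, blue), "intrinsics" (3x3 intrinsics, pixels), "extrinsics" (4x4, takes a point from camera to world coordinates). Camera axes: x right, y down, z forward; pixel columns grow to the right and rows downward; lengths in mm; the calibration is good to about 2 mm. A picture is of the moment at which its call begins. There is no depth.
- env.job_done(): hands the job in, once; it reports no verdict.
Trained networks look in the newest picture that a camera, given by its name, has taken for a name from the list of things; names that differ only in an ending like _2 or _b are one class to them, and where a whole thing is asked for, a point or a joint stands for the part that bears it (a point fixed in the world has none). Each returns a list of dicts, best first, with "confidence" (0 to 1); they miss things now and then, are a little off and sometimes report something else, mostly with a low value. They report only what shows in the picture. A call takes as long as a camera call. They do not tell look-alikes from the thing itself.
- env.trace(camera, thing): "pixels" (420x560 bool, what is visible of it) and "uv" ([column, row] in pixels, amid what is visible of it).
- env.pinpoint(camera, thing): "uv" ([column, row] in pixels: a listed point, or the origin of a listed thing).
The state is a dict: "time_s": time; "qpos": joint angles; "qvel": joint speeds; "effort": joint torques, N m; "ee_pos": TCP position; "ee_rot": TCP orientation; "force": force on the tool from outside, world axes, zero at the start; "torque": the same for the moment, N m; "gripper_width": finger opening in mm.
Only numpy, scipy, OpenCV 4.12 (cv2) and the standard library are available. Lean on these libraries where they do the work, as an engineer would, in place of code of your own. Each camera call takes 0.05 s, during which the arm holds its last target. There are 200 camera calls.

## Working session

There is one attempt and no reset: what is moved stays moved. The work goes in short steps, Python scripts to look and compute and a shell command to move; the robot and the scene stay as the last step left them, time stands still between calls to the robot, and variables do not carry over. Pictures are saved under pics/ and viewed, about 8 in all and at most 12, crops included, and the job is handed in when it is done.

```bash
ls; mkdir -p pics; python3 - <<'E'
from workcell import env
import cv2,numpy as np
np.set_printoptions(precision=2,suppress=True)
print(env.state())
ims=[]
for c in("scene","top"):
    f=env.grab_frame(c);print(c,f["intrinsics"].tolist(),f["extrinsics"].round(3).tolist());cv2.imwrite(f"pics/{c}0.png",f["frame"][:,:,::-1])
    for t in("plate_center","slot","cover_knob","plate_b","plate_c","lamp","jar"):
        print(t,[(np.round(d["uv"],1).tolist(),round(d["confidence"],2)) for d in env.pinpoint(c,t)])
E
```

```text
pics
{'time_s': 0.0, 'qpos': array([65.15, 18.35, 89.7 , -0.  , 72.04, -1.14]), 'qvel': array([ 0.04, -0.02,  0.04,  0.03,  0.01,  0.02]), 'effort': array([ -0.  , -41.25, -23.2 ,   0.07,   0.05,  -0.  ]), 'ee_pos': array([231.13, 526.33, 403.95]), 'ee_rot': array([-179.9 ,   -0.  ,  156.29]), 'force': array([ 0.7 , -0.65, -0.  ]), 'torque': array([ 0.03, -0.01, -0.02]), 'gripper_width': 91.04992519288214}
scene [[518.7482744916013, 0.0, 274.073296559529], [0.0, 518.7482744916013, 203.90920738153855], [0.0, 0.0, 1.0]] [[-0.269, 0.71, -0.651, 1647.72], [0.963, 0.192, -0.188, 318.847], [-0.008, -0.677, -0.736, 1365.871], [0.0, 0.0, 0.0, 1.0]]
plate_center [([347.9, 218.4], 0.8), ([343.6, 195.1], 0.65), ([389.9, 282.1], 0.56), ([408.0, 226.5], 0.56)]
slot []
cover_knob [([233.6, 182.9], 0.79)]
plate_b [([254.7, 202.5], 0.51), ([254.3, 216.8], 0.49)]
plate_c [([254.7, 202.5], 0.51), ([254.3, 216.8], 0.49)]
lamp [([316.6, 298.5], 0.71)]
jar [([134.8, 206.8], 0.86)]
top [[440.5956563779646, 0.0, 279.0715788999853], [0.0, 440.5956563779646, 214.28510976059852], [0.0, 0.0, 1.0]] [[-0.009, -0.999, 0.052, 465.957], [-1.0, 0.01, 0.026, -17.86], [-0.027, -0.051, -0.998, 1446.771], [0.0, 0.0, 0.0, 1.0]]
plate_center [([226.6, 282.1], 0.95), ([153.2, 251.8], 0.88), ([159.9, 175.4], 0.85), ([208.9, 227.4], 0.7)]
slot []
cover_knob [([328.9, 209.5], 0.82)]
plate_b []
plate_c []
lamp [([222.4, 145.1], 0.75)]
jar [([441.6, 203.4], 0.6)]
```

View pics/scene0.png

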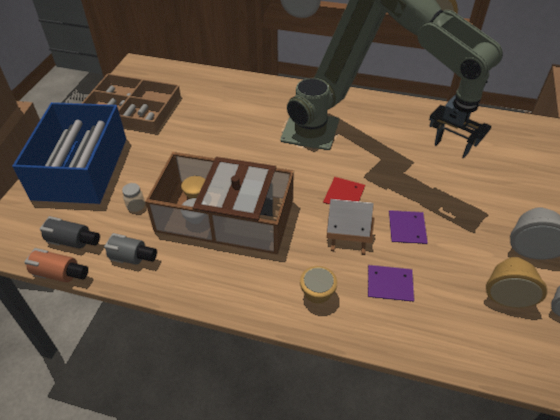

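View pics/top0.png

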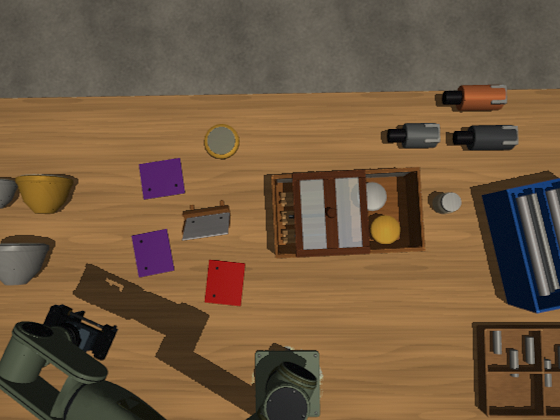

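```bash
cat > h.py <<'E'
from workcell import env
import cv2,numpy as np
np.set_printoptions(precision=1,suppress=True)
def cam(f): return f["intrinsics"],f["extrinsics"]
def ray(f,uv):
    K,E=cam(f); d=E[:3,:3]@np.linalg.inv(K)@np.array([*uv,1.]); return E[:3,3],d/np.linalg.norm(d)
def onz(f,uv,z):
    o,d=ray(f,uv); return o+d*(z-o[2])/d[2]
def tri(f,u,g,v):
    a,d=ray(f,u);b,e=ray(g,v); s=np.linalg.lstsq(np.c_[d,-e],b-a,rcond=None)[0]
    p,q=a+s[0]*d,b+s[1]*e; return (p+q)/2,np.linalg.norm(p-q)
def proj(f,p):
    K,E=cam(f); c=np.linalg.inv(E)@np.array([*p,1]); c=K@c[:3]; return c[:2]/c[2]
def crop(f,x0,y0,w,h,k):
    return cv2.resize(f["frame"][y0:y0+h,x0:x0+w,::-1],None,fx=k,fy=k,interpolation=cv2.INTER_CUBIC)
E
python3 - <<'E'
from h import *
s=env.grab_frame("scene");t=env.grab_frame("top")
print("knob",tri(t,(328.9,209.5),s,(233.6,182.9)))
print("lamp",tri(t,(222.4,145.1),s,(316.6,298.5)),"jar",tri(t,(441.6,203.4),s,(134.8,206.8)))
print("plate",tri(t,(208.9,227.4),s,(347.9,218.4)))
for n,f,near in(("top",t,(207,225)),("scene",s,(349,218))):
    for d in env.trace(n,"plate_center"):
        if np.hypot(*(np.array(d["uv"])-near))<15:
            m=d["pixels"].astype(np.uint8);c=max(cv2.findContours(m,0,1)[0],key=cv2.contourArea)
            print(n,d["uv"],d["confidence"],m.sum(),cv2.approxPolyDP(c,3,True).reshape(-1,2).tolist())
a=np.vstack([crop(t,260,160,170,105,4)]);b=np.hstack([crop(t,172,195,70,55,6)])
cv2.imwrite("pics/a.png",a)
c=np.hstack([cv2.resize(crop(t,175,190,65,65,6),(390,390)),crop(s,318,190,65,65,6)]);cv2.imwrite("pics/b.png",c)
E
```

```text
knob (array([ 544.8, -130.7,  181.5]), np.float64(6.6916986646482695))
lamp (array([776.7, 204.8, -10.6]), np.float64(8.065933456542393)) jar (array([ 572. , -514.6,  -14.1]), np.float64(0.3933518625779204))
plate (array([498.2, 240.5,  67.2]), np.float64(1.4414689217427807))
top [207.3, 228.2] 0.81 1003 [[229, 213], [188, 218], [182, 239], [228, 234]]
scene [349.1, 214.6] 0.94 1538 [[331, 199], [329, 231], [370, 234], [372, 201]]
```

View pics/a.png

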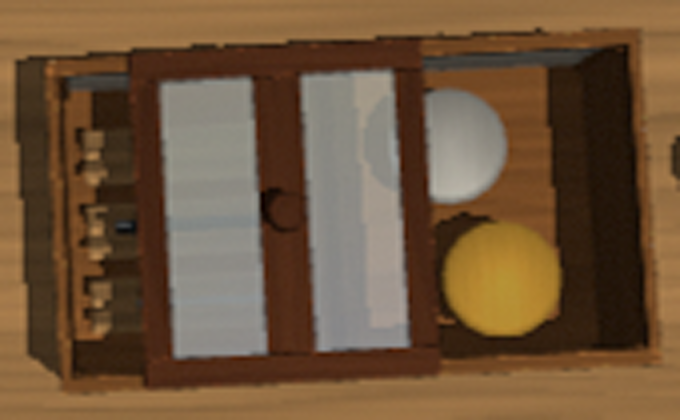

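View pics/b.png

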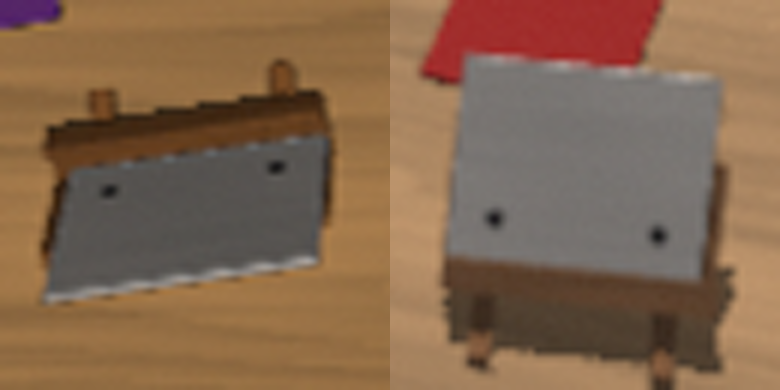

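```bash
python3 - <<'E'
from h import *
s=env.grab_frame("scene");t=env.grab_frame("top")
P={}
for n,u,v in(("upL",(182.2,240),(373,203)),("upR",(228.3,233.3),(331,199.2)),("loL",(186.2,218.3),(370,236.7)),("loR",(229.7,213),(327.7,233))):
    P[n],e=tri(t,u,s,v);print(n,P[n],round(e,1))
w=P["upL"]-P["upR"];z=P["upL"]+P["upR"]-P["loL"]-P["loR"];print("w",w,np.linalg.norm(w),np.degrees(np.arctan2(-w[0],w[1])),"z",z/2,np.linalg.norm(z)/2)
c=lambda x,y:(x/4+260,y/4+160)
print("knob",onz(t,c(281,210),178),onz(s,(233.6,182.9),178))
q=[onz(t,c(*p),160) for p in((132,50),(418,40),(438,375),(150,387))];print("cover corners",q)
r=[onz(t,c(*p),155) for p in((17,62),(640,30),(658,360),(65,390))];print("case",r)
E
```

```text
upL [459.7 311.1 122.1] 1.0
upR [478.1 173.6 120.6] 5.4
loL [528.8 321.6  33.5] 3.7
loR [544.6 182.5  26.9] 5.8
w [-18.4 137.5   1.5] 138.6973558956907 7.627515723793317 z [-67.8  -9.6  91.1] 114.00000864511475
knob [ 535.3 -131.5  178. ] [ 542.2 -135.4  178. ]
cover corners [array([655.1, -25.8, 160. ]), array([ 659.8, -234.9,  160. ]), array([ 415.5, -244.7,  160. ]), array([408.5, -36.3, 160. ])]
case [array([648. ,  59.1, 155. ]), array([ 665.8, -397.6,  155. ]), array([ 424.9, -404.5,  155. ]), array([406.5,  25.7, 155. ])]
```

```bash
T='python3 -m handwheel'
$T '[{"gripper":100,"travel":[0,0,-0.02],"twist":0.112},{"gripper":100,"travel":[0,0,-0.02],"twist":0.112},{"gripper":100,"travel":[0,0,0],"twist":0.112},{"gripper":100,"travel":[0,0,0],"twist":0.112},{"gripper":100,"travel":[0,0,0],"twist":0.112}]'
$T '[{"gripper":100,"travel":[0,0,0],"twist":0.112},{"gripper":100,"travel":[0,0,0],"twist":0.112},{"gripper":100,"travel":[0,0,0],"twist":0.112},{"gripper":100,"travel":[0,0,0],"twist":0.112},{"gripper":100,"travel":[0,0,0],"twist":0.111}]'
for i in 1 2 3 4; do $T '[{"gripper":100,"travel":[-0.0335,0.0141,0],"twist":0},{"gripper":100,"travel":[-0.0335,0.0141,0],"twist":0},{"gripper":100,"travel":[-0.0335,0.0141,0],"twist":0},{"gripper":100,"travel":[-0.0335,0.0141,0],"twist":0},{"gripper":100,"travel":[-0.0335,0.0141,0],"twist":0}]' | tail -12; done
$T '[{"gripper":100,"travel":[0,0,0],"twist":0}]'
```

```text
time_s: 1.52
ee_pos: [231.2, 526.4, 445.3]
ee_rot: [179.9, -0.0, 123.9]
force: [0.2, -0.1, 0.2]
gripper_width: 91.3
time_s: 1.93
ee_pos: [231.2, 526.5, 444.8]
ee_rot: [-180.0, -0.0, 91.9]
force: [-0.3, -0.3, 0.4]
gripper_width: 91.3
time_s: 2.35
ee_pos: [308.3, 360.2, 444.8]
ee_rot: [180.0, -0.0, 92.2]
force: [0.8, -0.2, -1.2]
gripper_width: 91.6
time_s: 2.77
ee_pos: [385.0, 195.4, 445.0]
ee_rot: [180.0, -0.0, 92.2]
force: [0.8, 0.1, 0.6]
gripper_width: 91.3
time_s: 3.18
ee_pos: [461.9, 30.5, 445.0]
ee_rot: [180.0, -0.0, 92.2]
force: [1.4, 0.9, 0.4]
gripper_width: 91.2
time_s: 3.6
ee_pos: [538.8, -134.2, 444.8]
ee_rot: [180.0, -0.0, 92.2]
force: [0.0, 0.3, -0.5]
gripper_width: 91.2
time_s: 3.68
ee_pos: [540.5, -137.2, 444.1]
ee_rot: [179.9, 0.2, 91.9]
force: [1.3, -0.2, -0.3]
gripper_width: 91.2
```

```bash
T='python3 -m handwheel'
$T '[{"gripper":100,"travel":[0,0,0.025],"twist":0},{"gripper":100,"travel":[0,0,0.025],"twist":0},{"gripper":100,"travel":[0,0,0.02],"twist":0},{"gripper":100,"travel":[0,0,0.01],"twist":0},{"gripper":100,"travel":[0,0,0],"twist":0}]'
$T '[{"gripper":0,"travel":[0,0,0],"twist":0},{"gripper":0,"travel":[0,0,0],"twist":0},{"gripper":0,"travel":[0,0,0],"twist":0},{"gripper":0,"travel":[0,0,0],"twist":0},{"gripper":0,"travel":[0,0,0],"twist":0}]' 12
$T '[{"gripper":0,"travel":[0,0,0],"twist":0},{"gripper":0,"travel":[0,0,0],"twist":0},{"gripper":0,"travel":[-0.005,0,0],"twist":0},{"gripper":0,"travel":[-0.01,0,0],"twist":0},{"gripper":0,"travel":[-0.01,0,0],"twist":0}]'
```

```text
time_s: 4.1
ee_pos: [537.8, -131.9, 362.5]
ee_rot: [-179.7, -0.1, 92.2]
force: [-0.1, -0.1, -0.8]
gripper_width: 91.1
time_s: 4.52
ee_pos: [538.6, -132.3, 365.7]
ee_rot: [179.9, 0.0, 92.2]
force: [-0.5, 0.1, -0.3]
gripper_width: 60.7
time_s: 4.93
ee_pos: [539.5, -158.1, 364.8]
ee_rot: [180.0, 0.0, 92.2]
force: [-1.3, 0.3, -1.0]
gripper_width: 27.7
```

```bash
T='python3 -m handwheel'
for i in 1 2; do $T '[{"gripper":0,"travel":[-0.01,0,0],"twist":0},{"gripper":0,"travel":[-0.01,0,0],"twist":0},{"gripper":0,"travel":[-0.01,0,0],"twist":0},{"gripper":0,"travel":[-0.01,0,0],"twist":0},{"gripper":0,"travel":[-0.01,0,0],"twist":0}]';done
$T '[{"gripper":0,"travel":[-0.005,0,0],"twist":0},{"gripper":0,"travel":[-0.005,0,0],"twist":0},{"gripper":0,"travel":[-0.005,0,0],"twist":0}]'
```

```text
time_s: 5.35
ee_pos: [541.3, -208.6, 364.7]
ee_rot: [-180.0, -0.0, 92.2]
force: [-0.6, -1.0, -1.5]
gripper_width: 0.2
time_s: 5.77
ee_pos: [543.2, -258.3, 364.7]
ee_rot: [180.0, -0.0, 92.2]
force: [-0.4, 0.0, 0.2]
gripper_width: 0.2
time_s: 6.02
ee_pos: [543.8, -272.6, 364.7]
ee_rot: [-180.0, -0.0, 92.2]
force: [-0.1, -0.3, -0.2]
gripper_width: 0.4
```

```bash
python3 - <<'E'
from h import *
s=env.grab_frame("scene");t=env.grab_frame("top")
for n,f in(("scene",s),("top",t)): print(n,[(np.round(d["uv"],1),round(d["confidence"],2)) for d in env.pinpoint(n,"cover_knob")], "tip",proj(f,[543.8,-272.6,173.7]))
cv2.imwrite("pics/c.png",np.hstack([crop(s,145,140,160,125,2.4),crop(t,260,145,160,125,2.4)]))
E
```

```text
scene [(array([234.8, 182.7]), 0.67)] tip [194.  176.5]
top [(array([330.4, 207.4]), 0.72)] tip [379.2 209.1]
```

View pics/c.png

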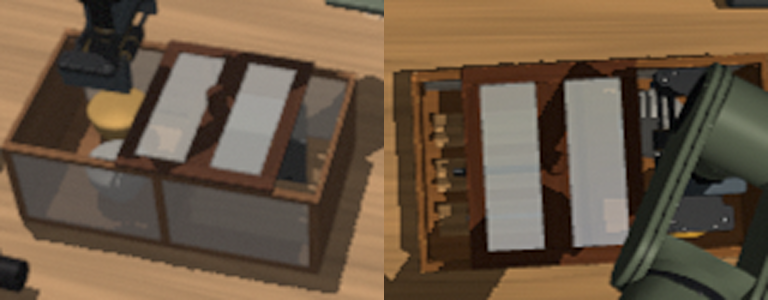

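```bash
T='python3 -m handwheel'
$T '[{"gripper":100,"travel":[0,0,-0.02],"twist":0},{"gripper":100,"travel":[0,0,-0.02],"twist":0},{"gripper":100,"travel":[0.027,0,0],"twist":0},{"gripper":100,"travel":[0.028,0,0],"twist":0},{"gripper":100,"travel":[0.028,0,0],"twist":0}]'
$T '[{"gripper":100,"travel":[0.028,0,0],"twist":0},{"gripper":100,"travel":[0.028,0,0],"twist":0},{"gripper":100,"travel":[0,0,0],"twist":0},{"gripper":100,"travel":[0,0,0],"twist":0},{"gripper":100,"travel":[0,0,0],"twist":0}]'
$T '[{"gripper":100,"travel":[0,0,0],"twist":0},{"gripper":100,"travel":[0,0,0.02],"twist":0},{"gripper":100,"travel":[0,0,0.025],"twist":0},{"gripper":60,"travel":[0,0,0],"twist":0},{"gripper":0,"travel":[0,0,0],"twist":0}]'
$T '[{"gripper":0,"travel":[0,0,0],"twist":0},{"gripper":0,"travel":[0,0,0],"twist":0},{"gripper":0,"travel":[0,0,0],"twist":0},{"gripper":0,"travel":[0,0,0],"twist":0},{"gripper":0,"travel":[0,0,0],"twist":0}]'
$T '[{"gripper":0,"travel":[0,0,0],"twist":0},{"gripper":0,"travel":[0,0,0],"twist":0},{"gripper":0,"travel":[0,0,0],"twist":0},{"gripper":0,"travel":[0,0,0],"twist":0},{"gripper":0,"travel":[0,0,0],"twist":0}]'
```

```text
time_s: 6.63
ee_pos: [540.4, -188.2, 405.1]
ee_rot: [180.0, -0.0, 92.1]
force: [0.1, 0.4, -0.2]
gripper_width: 30.9
time_s: 7.05
ee_pos: [538.5, -133.4, 404.9]
ee_rot: [180.0, 0.0, 92.2]
force: [-0.2, -0.1, -0.2]
gripper_width: 64.2
time_s: 7.47
ee_pos: [538.4, -134.2, 359.2]
ee_rot: [-179.9, -0.0, 92.1]
force: [0.8, 0.1, 0.5]
gripper_width: 76.8
time_s: 7.88
ee_pos: [538.5, -133.3, 360.3]
ee_rot: [180.0, 0.0, 92.2]
force: [-0.4, 0.2, -0.2]
gripper_width: 43.4
time_s: 8.3
ee_pos: [537.6, -133.3, 359.8]
ee_rot: [-179.8, -0.0, 92.2]
force: [-5.6, -0.1, 3.4]
gripper_width: 27.5
```

Gripped (27.5 ≈ 28 mm). Slide open until the stop shows in the force.

```bash
T='python3 -m handwheel'
for i in 1 2; do $T '[{"gripper":0,"travel":[-0.012,0,0],"twist":0},{"gripper":0,"travel":[-0.012,0,0],"twist":0},{"gripper":0,"travel":[-0.012,0,0],"twist":0},{"gripper":0,"travel":[-0.012,0,0],"twist":0},{"gripper":0,"travel":[-0.012,0,0],"twist":0}]' 20;done
$T '[{"gripper":0,"travel":[-0.005,0,0],"twist":0},{"gripper":0,"travel":[-0.005,0,0],"twist":0},{"gripper":0,"travel":[-0.005,0,0],"twist":0}]'
```

```text
time_s: 8.72
ee_pos: [540.1, -193.2, 359.7]
ee_rot: [-179.9, -0.1, 92.2]
force: [-4.4, 1.6, 4.8]
gripper_width: 27.3
time_s: 9.13
ee_pos: [542.6, -253.5, 359.8]
ee_rot: [-179.9, -0.1, 92.2]
force: [-4.4, 1.8, 3.5]
gripper_width: 27.6
time_s: 9.38
ee_pos: [543.1, -268.3, 359.7]
ee_rot: [-179.9, -0.1, 92.2]
force: [-5.8, 1.3, 4.2]
gripper_width: 27.4
```

```bash
T='python3 -m handwheel'
for i in 1 2 3 4 5 6; do $T '[{"gripper":0,"travel":[-0.005,0,0],"twist":0}]'|egrep 'pos|force';done
```

```text
ee_pos: [543.3, -273.2, 359.8]
force: [-4.8, 1.0, 4.3]
ee_pos: [543.6, -278.1, 359.8]
force: [-4.1, 1.9, 4.5]
ee_pos: [543.7, -283.1, 359.8]
force: [-4.1, 2.9, 4.2]
ee_pos: [543.9, -285.9, 359.7]
force: [-5.0, 19.7, 7.1]
ee_pos: [544.1, -288.8, 359.4]
force: [-4.0, 24.8, 6.0]
ee_pos: [544.4, -292.7, 358.9]
force: [-3.3, 25.3, 5.0]
```

```bash
T='python3 -m handwheel'
$T '[{"gripper":0,"travel":[0.007,0,0],"twist":0},{"gripper":100,"travel":[0,0,0],"twist":0},{"gripper":100,"travel":[0,0,0],"twist":0},{"gripper":100,"travel":[0,0,0],"twist":0},{"gripper":100,"travel":[0,0,0],"twist":0}]'|egrep 'pos|force|wid'
$T '[{"gripper":100,"travel":[0,0,-0.01],"twist":0},{"gripper":100,"travel":[0,0,-0.03],"twist":0},{"gripper":100,"travel":[0,0,-0.04],"twist":-0.098},{"gripper":100,"travel":[0.0356,0.0007,0],"twist":0},{"gripper":100,"travel":[0.0356,0.0007,0],"twist":0}]'
$T '[{"gripper":100,"travel":[0.0356,0.0007,0],"twist":0},{"gripper":100,"travel":[0.0356,0.0007,0],"twist":0},{"gripper":100,"travel":[0.0356,0.0007,0],"twist":0},{"gripper":100,"travel":[0.0356,0.0007,0],"twist":0},{"gripper":100,"travel":[0.0356,0.0007,0],"twist":0}]'
$T '[{"gripper":100,"travel":[0.0356,0.0007,0],"twist":0},{"gripper":100,"travel":[0.0356,0.0007,0],"twist":0},{"gripper":100,"travel":[0.0356,0.0007,0],"twist":0},{"gripper":100,"travel":[0.0356,0.0007,0],"twist":0},{"gripper":100,"travel":[0.0356,0.0007,0],"twist":0}]'
$T '[{"gripper":100,"travel":[0.0356,0.0007,0],"twist":0},{"gripper":100,"travel":[0.0356,0.0007,0],"twist":0},{"gripper":100,"travel":[0.0356,0.0007,0],"twist":0},{"gripper":100,"travel":[0,0,0],"twist":0},{"gripper":100,"travel":[0,0,0],"twist":0}]'
python3 - <<'E'
from h import *
s=env.grab_frame("scene");t=env.grab_frame("top")
for n,f in(("scene",s),("top",t)):
  for k in("slot","cover_knob","plate_b"): print(n,k,[(np.round(d["uv"],1),round(d["confidence"],2)) for d in env.pinpoint(n,k)])
cv2.imwrite("pics/d.png",np.vstack([crop(t,262,168,110,88,3.5),crop(s,190,150,110,80,3.5)]))
a=crop(t,258,165,80,90,5);b=crop(s,205,150,100,112,4)[:450,:400];cv2.imwrite("pics/d.png",np.hstack([a,cv2.resize(b,(400,450))]))
E
```

```text
ee_pos: [544.9, -291.7, 359.8]
force: [-0.6, 0.2, -0.5]
gripper_width: 51.5
time_s: 10.72
ee_pos: [536.6, -221.4, 443.4]
ee_rot: [179.6, 0.2, 97.6]
force: [0.7, 1.0, -0.5]
gripper_width: 84.6
time_s: 11.13
ee_pos: [515.2, -42.3, 440.8]
ee_rot: [179.9, 0.0, 97.7]
force: [0.9, -1.1, -0.4]
gripper_width: 91.2
time_s: 11.55
ee_pos: [494.6, 134.7, 440.9]
ee_rot: [179.9, -0.0, 97.8]
force: [-0.7, 0.8, -0.0]
gripper_width: 91.3
time_s: 11.97
ee_pos: [482.4, 240.6, 440.3]
ee_rot: [179.9, -0.0, 98.0]
force: [-0.0, -0.6, 0.3]
gripper_width: 91.1
scene slot []
scene cover_knob [(array([187.9, 172.7]), 0.75), (array([348.8, 218.1]), 0.7)]
scene plate_b [(array([254.7, 217. ]), 0.88), (array([256.9, 202.8]), 0.62)]
top slot [(array([307.7, 198.5]), 0.83)]
top cover_knob [(array([379.8, 210. ]), 0.69)]
top plate_b [(array([308.6, 213.3]), 0.51), (array([312.4, 238.1]), 0.4)]
```

View pics/d.png

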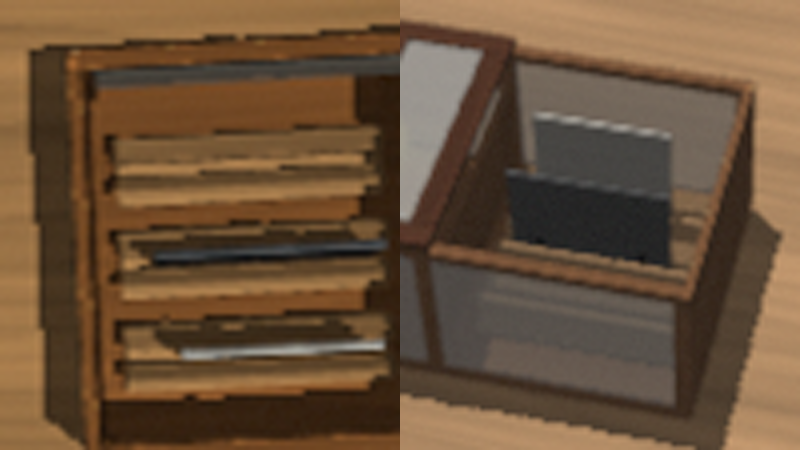

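```bash
python3 - <<'E'
from h import *
t=env.grab_frame("top");s=env.grab_frame("scene")
for z in(15,25):print(z,onz(t,(307.7,198.5),z),onz(t,(307.3,197.6),z))
c=lambda x,y:(x/5+258,y/5+165)
d=lambda x,y:((x-400)/4+205,y/4+150)
# plate c, b upper corners (right/far -y ends hidden?) left ends: top vs scene right ends
print("b top +y",tri(t,c(152,258),s,d(670,200)),"c",tri(t,c(180,353),s,d(670,133)))
# slot line at ends
for p in((118,168),(376,156)):print(onz(t,c(*p),35))
print("knob",tri(t,(379.8,210),s,(187.9,172.7)))
# rim corners near +y
print("rim far +y",tri(t,c(78,57),s,d(690,296)))
print("rim near +y",tri(t,c(95,440),s,d(750,85)))
print(onz(t,c(68,57),150),onz(t,c(90,445),150))
E
T='python3 -m handwheel'
$T '[{"gripper":100,"travel":[0,0,0.04],"twist":0},{"gripper":100,"travel":[0,0,0.04],"twist":0},{"gripper":100,"travel":[0,0,0.03],"twist":0},{"gripper":100,"travel":[0,0,0],"twist":0}]'
python3 - <<'E'
from h import *
t=env.grab_frame("top");s=env.grab_frame("scene")
cv2.imwrite("pics/e.png",crop(s,310,140,80,110,5))
E
```

```text
15 [590.7 -73.6  15. ] [593.6 -72.4  15. ]
25 [589.8 -73.2  25. ] [592.7 -72.   25. ]
b top +y (array([527.4, -10.1, 116.7]), np.float64(1.342583061288767)) c (array([469.8, -26.2, 134.9]), np.float64(1.5422587634847569))
[589.5  10.9  35. ]
[ 595.4 -154.6   35. ]
knob (array([ 543.6, -281.4,  186.9]), np.float64(20.054415074085753))
rim far +y (array([645.6,  35.9, 142.9]), np.float64(8.146849577129618))
rim near +y (array([418.7,  26.7, 156.2]), np.float64(6.954589351917243))
[645.8  37.6 150. ] [416.5  26.5 150. ]
time_s: 12.8
ee_pos: [480.6, 238.2, 324.0]
ee_rot: [-179.3, 0.2, 97.8]
force: [-1.2, -0.1, -0.1]
gripper_width: 90.9
```

View pics/e.png

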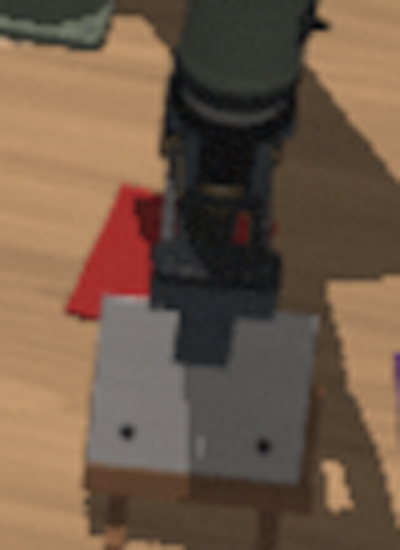

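```bash
T='python3 -m handwheel'
$T '[{"gripper":100,"travel":[0,0,0.02],"twist":0},{"gripper":100,"travel":[0,0,0.022],"twist":0},{"gripper":100,"travel":[0,0,0],"twist":0}]'
for i in 1 2 3; do $T '[{"gripper":0,"travel":[0,0,0],"twist":0},{"gripper":0,"travel":[0,0,0],"twist":0},{"gripper":0,"travel":[0,0,0],"twist":0},{"gripper":0,"travel":[0,0,0],"twist":0}]' 12|egrep 'pos|for|wid'; done
```

```text
time_s: 13.15
ee_pos: [482.4, 239.2, 287.3]
ee_rot: [-179.9, 0.0, 97.8]
force: [-1.2, 0.4, -0.6]
gripper_width: 91.4
ee_pos: [483.0, 239.5, 289.5]
force: [0.4, 0.4, 0.6]
gripper_width: 67.2
ee_pos: [482.5, 239.3, 287.9]
force: [-0.2, 1.0, -0.1]
gripper_width: 40.9
ee_pos: [483.5, 239.5, 288.6]
force: [4.2, -1.2, 3.2]
gripper_width: 27.4
```

```bash
T='python3 -m handwheel'
$T '[{"gripper":0,"travel":[0,0,0],"twist":0},{"gripper":0,"travel":[0,0,0],"twist":0},{"gripper":0,"travel":[0,0,0],"twist":0},{"gripper":0,"travel":[0,0,0],"twist":0}]' 12|egrep 'pos|for|wid'
python3 - <<'E'
from h import *
t=env.grab_frame("top");s=env.grab_frame("scene")
cv2.imwrite("pics/f.png",crop(s,310,140,80,110,5))
E
```

```text
ee_pos: [483.5, 239.5, 288.6]
force: [5.0, -1.1, 3.3]
gripper_width: 27.2
```

View pics/f.png

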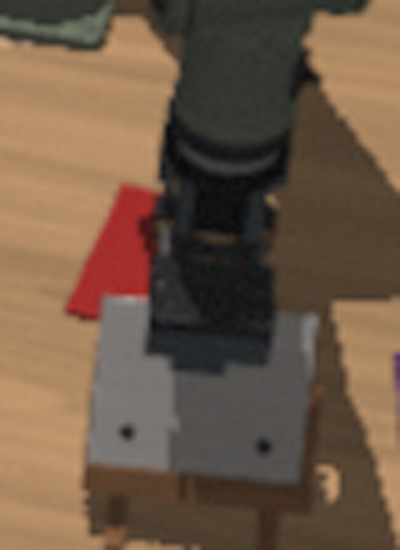

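```bash
T='python3 -m handwheel'
for i in 1 2 3; do $T '[{"gripper":0,"travel":[0,-0.0029,-0.0041],"twist":0},{"gripper":0,"travel":[0,-0.0029,-0.0041],"twist":0}]' 20|egrep 'pos|for|wid'; done
python3 - <<'E'
from h import *
t=env.grab_frame("top");s=env.grab_frame("scene")
for n in("top","scene"):
    for d in env.trace(n,"plate_center"):
        m=d["pixels"].astype(np.uint8);c=max(cv2.findContours(m,0,1)[0],key=cv2.contourArea)
        print(n,d["uv"],round(d["confidence"],2),m.sum(),cv2.approxPolyDP(c,3,True).reshape(-1,2).tolist())
cv2.imwrite("pics/g.png",np.hstack([crop(s,310,140,80,110,5),crop(t,170,180,75,110,5)]))
E
```

```text
ee_pos: [478.1, 238.9, 296.3]
force: [7.2, 1.5, -1.1]
gripper_width: 26.8
ee_pos: [472.3, 238.1, 304.7]
force: [7.6, 1.2, -0.8]
gripper_width: 26.7
ee_pos: [466.5, 237.4, 313.0]
force: [8.2, -0.1, -1.9]
gripper_width: 26.8
top [222.3, 229.3] 0.67 371 [[228, 217], [212, 220], [214, 241], [227, 239]]
top [236.0, 279.7] 0.64 887 [[219, 262], [228, 294], [224, 303], [239, 305], [244, 264]]
top [145.1, 254.8] 0.6 706 [[147, 233], [132, 236], [140, 277], [154, 274]]
top [162.1, 176.4] 0.58 1520 [[179, 158], [139, 164], [145, 199], [184, 192]]
scene [390.7, 282.9] 0.96 1463 [[369, 266], [369, 295], [414, 299], [411, 269]]
scene [409.8, 222.6] 0.94 1077 [[390, 211], [394, 241], [427, 241], [421, 212]]
scene [333.1, 187.5] 0.53 204 [[342, 178], [334, 177], [326, 202], [330, 201], [331, 192], [340, 188]]
```

View pics/g.png

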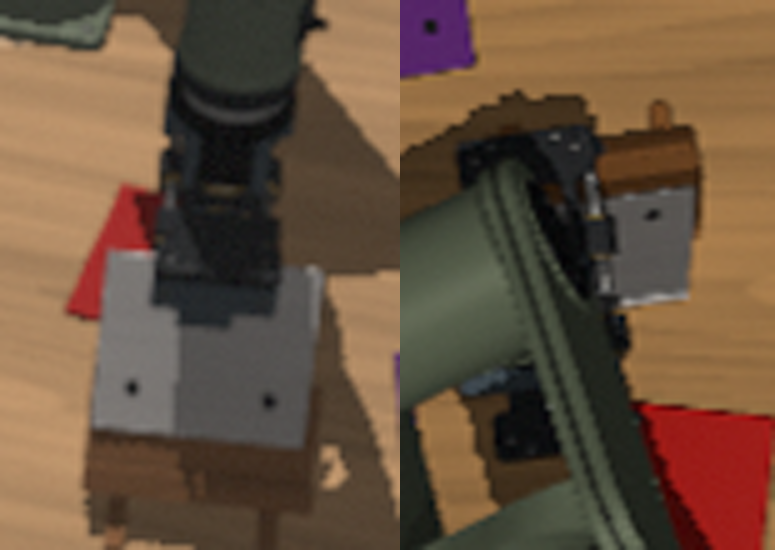

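```bash
T='python3 -m handwheel'
for i in 1 2 3 4; do $T '[{"gripper":0,"travel":[0,0.003,-0.005],"twist":0},{"gripper":0,"travel":[0,0.003,-0.005],"twist":0}]' 25|egrep 'pos|for|wid'; done
for i in 1 2; do $T '[{"gripper":0,"travel":[0,0.003,-0.01],"twist":0},{"gripper":0,"travel":[0,0.003,-0.01],"twist":0},{"gripper":0,"travel":[0,0.003,-0.01],"twist":0},{"gripper":0,"travel":[0,0.003,-0.01],"twist":0}]' 25|egrep 'pos|for|wid'; done
```

```text
ee_pos: [472.4, 238.1, 322.6]
force: [8.5, 0.0, -1.4]
gripper_width: 21.9
ee_pos: [478.2, 238.8, 332.5]
force: [6.0, 1.3, -0.9]
gripper_width: 18.2
ee_pos: [484.0, 239.6, 342.3]
force: [6.4, 1.8, -0.6]
gripper_width: 14.7
ee_pos: [489.8, 240.3, 352.1]
force: [5.3, 0.9, -0.3]
gripper_width: 11.3
ee_pos: [499.6, 241.5, 390.6]
force: [0.3, -0.0, -2.1]
gripper_width: 6.0
ee_pos: [512.5, 243.4, 432.0]
force: [-0.2, 0.1, -2.2]
gripper_width: 5.8
```

```bash
T='python3 -m handwheel'
$T '[{"gripper":0,"travel":[0,0,-0.02],"twist":0.05},{"gripper":0,"travel":[0,0,-0.023],"twist":0.05},{"gripper":0,"travel":[-0.016,0.0033,0],"twist":0},{"gripper":0,"travel":[-0.023,0.005,0],"twist":0},{"gripper":0,"travel":[-0.028,0.006,0],"twist":0}]' 40|egrep 'pos|for|wid'
$T '[{"gripper":0,"travel":[-0.028,0.006,0],"twist":0},{"gripper":0,"travel":[-0.028,0.006,0],"twist":0},{"gripper":0,"travel":[-0.028,0.006,0],"twist":0},{"gripper":0,"travel":[-0.028,0.006,0],"twist":0},{"gripper":0,"travel":[-0.028,0.006,0],"twist":0}]'|egrep 'pos|for|wid'
$T '[{"gripper":0,"travel":[-0.028,0.006,0],"twist":0},{"gripper":0,"travel":[-0.028,0.006,0],"twist":0},{"gripper":0,"travel":[-0.028,0.006,0],"twist":0},{"gripper":0,"travel":[-0.02,0.004,0],"twist":0},{"gripper":0,"travel":[-0.008,0.001,0],"twist":0}]'
$T '[{"gripper":0,"travel":[0,0,0],"twist":0},{"gripper":0,"travel":[0,0,0],"twist":0}]'
python3 - <<'E'
from h import *
s=env.grab_frame("scene");t=env.grab_frame("top");p=env.state()["ee_pos"]
print("tip",proj(s,p-[0,0,191]),[ (z,proj(s,p+[0,y,-191-z])) for y in(-70,70) for z in(85,95)])
for n in("top","scene"):
  print(n,[(d["uv"],round(d["confidence"],2)) for d in env.pinpoint(n,"plate_center")])
cv2.imwrite("pics/h.png",np.hstack([crop(s,180,80,120,150,3.3),crop(t,258,150,110,137,3.6)]))
E
```

```text
ee_pos: [529.2, 177.2, 475.7]
force: [0.7, 0.5, -2.9]
gripper_width: 5.4
ee_pos: [564.5, 36.8, 475.3]
force: [0.4, -0.7, -2.3]
gripper_width: 6.1
time_s: 17.87
ee_pos: [591.9, -75.6, 474.9]
ee_rot: [-179.9, 0.0, 91.9]
force: [0.1, 0.6, -1.8]
gripper_width: 6.0
time_s: 18.03
ee_pos: [591.4, -72.6, 475.1]
ee_rot: [-179.9, -0.1, 92.0]
force: [-0.0, 0.2, -1.8]
gripper_width: 5.7
tip [246.2 172.9] [(85, array([226.2, 188.4])), (95, array([226.5, 190.6])), (85, array([269. , 196.8])), (95, array([269.1, 199. ]))]
top [([162.2, 178.7], 0.97), ([154.0, 251.3], 0.87), ([225.8, 279.7], 0.72)]
scene [([246.9, 181.1], 0.84), ([410.3, 226.0], 0.8), ([388.9, 282.4], 0.67)]Traceback (most recent call last):
  File "<stdin>", line 6, in <module>
    return _nx.concatenate(arrs, 1, dtype=dtype, casting=casting)
           ~~~~~~~~~~~~~~~^^^^^^^^^^^^^^^^^^^^^^^^^^^^^^^^^^^^^^^
ValueError: all the input array dimensions except for the concatenation axis must match exactly, but along dimension 0, the array at index 0 has size 495 and the array at index 1 has size 493
```

```bash
python3 - <<'E'
from h import *
s=env.grab_frame("scene");t=env.grab_frame("top")
cv2.imwrite("pics/h.png",np.hstack([crop(s,195,110,100,120,4),crop(t,260,150,95,120,4)]))
E
```

View pics/h.png

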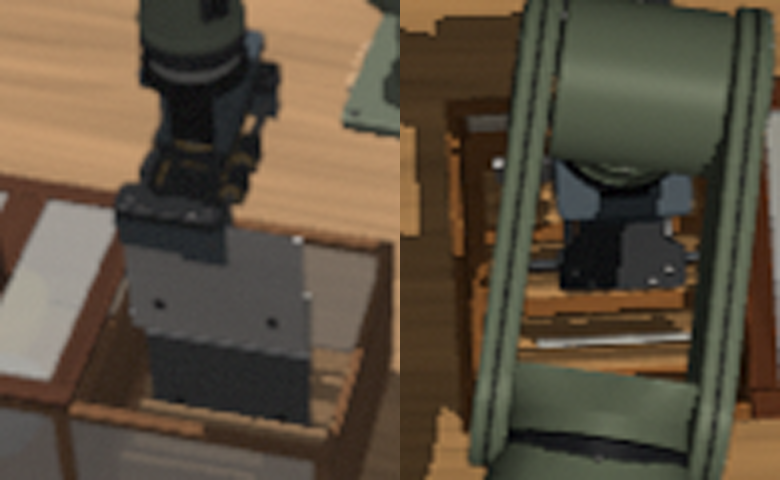

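```bash
T='python3 -m handwheel'
$T '[{"gripper":0,"travel":[0,0,0.02],"twist":0},{"gripper":0,"travel":[0,0,0.03],"twist":0},{"gripper":0,"travel":[0,0,0.03],"twist":0},{"gripper":0,"travel":[0,0,0.025],"twist":0},{"gripper":0,"travel":[0,0,0.015],"twist":0}]'|egrep 'pos|for|wid'
for i in 1 2 3 4; do $T '[{"gripper":0,"travel":[0,0,0.005],"twist":0},{"gripper":0,"travel":[0,0,0.004],"twist":0}]'|egrep 'pos|for|wid';done
```

```text
ee_pos: [590.7, -72.2, 352.4]
force: [0.4, -0.2, -2.9]
gripper_width: 6.0
ee_pos: [591.6, -72.5, 345.8]
force: [-0.3, 0.3, -1.9]
gripper_width: 5.9
ee_pos: [592.0, -72.8, 338.3]
force: [0.8, 0.2, -2.3]
gripper_width: 5.9
ee_pos: [591.7, -72.9, 328.7]
force: [0.3, -0.4, -2.3]
gripper_width: 5.5
ee_pos: [592.2, -72.7, 323.3]
force: [1.7, 1.0, -1.4]
gripper_width: 5.7
```

```bash
T='python3 -m handwheel'
for i in 1 2 3 4 ; do $T '[{"gripper":0,"travel":[0,0,0.002],"twist":0},{"gripper":0,"travel":[0,0,0.002],"twist":0}]'|egrep 'pos|for';done
```

```text
ee_pos: [592.0, -73.0, 315.8]
force: [1.6, 0.4, -0.5]
ee_pos: [592.1, -73.0, 311.3]
force: [3.0, 0.4, -0.2]
ee_pos: [592.1, -73.0, 307.3]
force: [3.4, 0.5, -0.6]
ee_pos: [592.2, -73.0, 304.4]
force: [0.0, 1.0, 15.9]
```

```bash
T='python3 -m handwheel'
for i in 1 2 3 ; do $T '[{"gripper":0,"travel":[0,0,0.001],"twist":0},{"gripper":0,"travel":[0,0,0],"twist":0}]'|egrep 'pos|for';done
python3 - <<'E'
from h import *
s=env.grab_frame("scene");p=env.state()["ee_pos"]
print([(round(float(d["uv"][0]),1),round(float(d["uv"][1]),1),round(d["confidence"],2)) for d in env.pinpoint("scene","plate_center")])
for z in(65,75,85,95): print(z,proj(s,[592,-68,z]),"upper corners",proj(s,[592,-68+70,z+60]),proj(s,[595,-138,z+60]))
cv2.imwrite("pics/i.png",crop(s,195,110,100,120,5))
E
```

```text
ee_pos: [592.0, -72.9, 304.4]
force: [2.1, 1.1, 8.2]
ee_pos: [591.9, -72.9, 304.5]
force: [0.4, 1.3, 14.4]
ee_pos: [591.9, -72.9, 304.4]
force: [-0.5, 1.3, 19.7]
[(387.9, 284.1, 0.88), (411.3, 226.9, 0.64), (247.3, 218.4, 0.56)]
65 [250.3 221.1] upper corners [270.4 213.2] [228.7 205.4]
75 [250.2 219.1] upper corners [270.4 211.1] [228.5 203.3]
85 [250.1 217.1] upper corners [270.4 209. ] [228.3 201.2]
95 [250.  215.1] upper corners [270.3 206.9] [228.  199.1]
```

View pics/i.png

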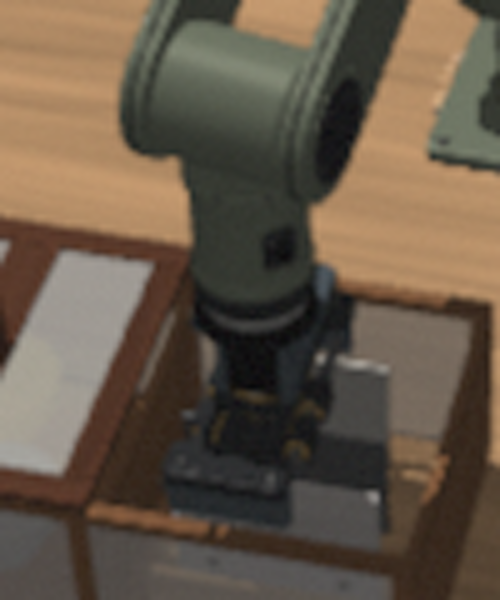

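```bash
T='python3 -m handwheel'
$T '[{"gripper":35,"travel":[0,0,0],"twist":0},{"gripper":35,"travel":[0,0,0],"twist":0},{"gripper":35,"travel":[0,0,0],"twist":0},{"gripper":35,"travel":[0,0,0],"twist":0},{"gripper":35,"travel":[0,0,0],"twist":0}]'|egrep 'pos|for|wid'
$T '[{"gripper":35,"travel":[0,0,-0.005],"twist":0},{"gripper":35,"travel":[0,0,-0.01],"twist":0},{"gripper":35,"travel":[0,0,-0.015],"twist":0},{"gripper":35,"travel":[0,0,-0.02],"twist":0},{"gripper":35,"travel":[0,0,-0.02],"twist":0}]'|egrep 'pos|for|wid'
$T '[{"gripper":35,"travel":[0,0,-0.025],"twist":0},{"gripper":35,"travel":[0,0,-0.025],"twist":0}]'|egrep 'pos|for|wid'
python3 - <<'E'
from h import *
s=env.grab_frame("scene");
print([np.round(d["uv"],1) for d in env.pinpoint("scene","plate_center")])
cv2.imwrite("pics/j.png",crop(s,195,110,100,120,5))
E
```

```text
ee_pos: [591.2, -73.0, 299.6]
force: [-0.0, -0.5, 0.1]
gripper_width: 31.4
ee_pos: [591.5, -72.9, 371.7]
force: [0.7, -0.5, 0.5]
gripper_width: 32.2
ee_pos: [591.3, -72.9, 422.2]
force: [0.3, -0.6, -0.1]
gripper_width: 31.8
[array([342.7, 191.7]), array([404.8, 224.5]), array([248.8, 217.6]), array([388. , 280.2])]
```

View pics/j.png

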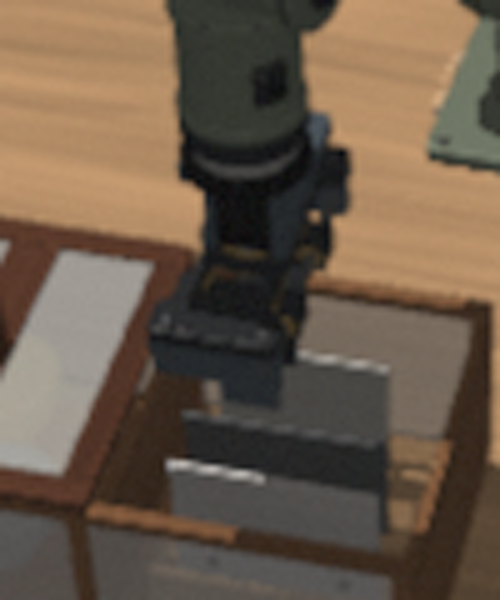

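```bash
T='python3 -m handwheel'
$T '[{"gripper":100,"travel":[-0.02,-0.0054,0],"twist":0},{"gripper":100,"travel":[-0.03,-0.008,0],"twist":0},{"gripper":100,"travel":[-0.035,-0.009,0],"twist":0},{"gripper":100,"travel":[-0.035,-0.009,0],"twist":0},{"gripper":100,"travel":[-0.035,-0.009,0],"twist":0}]'|egrep 'pos|for|wid'
$T '[{"gripper":100,"travel":[-0.03,-0.008,0],"twist":0},{"gripper":100,"travel":[-0.025,-0.006,0],"twist":0},{"gripper":100,"travel":[0,0,0.02],"twist":0},{"gripper":100,"travel":[0,0,0.03],"twist":0},{"gripper":100,"travel":[0,0,0.012],"twist":0}]'|egrep 'pos|for|wid'
$T '[{"gripper":0,"travel":[0,0,0],"twist":0},{"gripper":0,"travel":[0,0,0],"twist":0},{"gripper":0,"travel":[0,0,0],"twist":0},{"gripper":0,"travel":[0,0,0],"twist":0},{"gripper":0,"travel":[0,0,0],"twist":0}]' 20|egrep 'pos|for|wid'
$T '[{"gripper":0,"travel":[0,0,0],"twist":0},{"gripper":0,"travel":[0,0,0],"twist":0},{"gripper":0,"travel":[0,0,0],"twist":0},{"gripper":0,"travel":[0,0,0],"twist":0},{"gripper":0,"travel":[0,0,0],"twist":0}]'|egrep 'pos|for|wid'
$T '[{"gripper":0,"travel":[0,0,0],"twist":0},{"gripper":0,"travel":[0,0,0],"twist":0},{"gripper":0,"travel":[0,0,0],"twist":0}]'|egrep 'pos|for|wid'
```

```text
ee_pos: [556.1, -230.5, 420.4]
force: [1.1, 1.0, -0.5]
gripper_width: 62.3
ee_pos: [543.6, -285.1, 355.0]
force: [-6.0, 0.4, 25.3]
gripper_width: 90.8
ee_pos: [544.8, -284.7, 358.6]
force: [0.5, 0.5, 0.1]
gripper_width: 60.6
ee_pos: [544.1, -284.8, 358.2]
force: [-4.1, -0.5, 6.0]
gripper_width: 27.6
ee_pos: [544.0, -284.8, 358.3]
force: [-5.1, -0.5, 2.3]
gripper_width: 27.6
```

```bash
T='python3 -m handwheel'
for i in 1 2 3; do $T '[{"gripper":0,"travel":[0.013,0,0],"twist":0},{"gripper":0,"travel":[0.013,0,0],"twist":0},{"gripper":0,"travel":[0.013,0,0],"twist":0},{"gripper":0,"travel":[0.013,0,0],"twist":0},{"gripper":0,"travel":[0.013,0,0],"twist":0}]'|egrep 'pos|for|wid';done
for i in 1 2 3 4 5; do $T '[{"gripper":0,"travel":[0.004,0,0],"twist":0}]'|egrep 'pos|for';done
```

```text
ee_pos: [541.4, -219.9, 358.3]
force: [-7.5, -3.7, 2.6]
gripper_width: 27.4
ee_pos: [538.8, -154.7, 358.3]
force: [-7.7, -3.2, 3.8]
gripper_width: 27.7
ee_pos: [536.2, -89.7, 358.2]
force: [-8.8, -2.4, 3.7]
gripper_width: 27.7
ee_pos: [536.0, -84.7, 358.2]
force: [-8.4, -2.5, 5.2]
ee_pos: [535.8, -81.4, 358.2]
force: [-8.2, -2.3, 3.9]
ee_pos: [535.7, -77.7, 358.2]
force: [-10.5, -3.2, 4.2]
ee_pos: [535.5, -73.9, 358.2]
force: [-7.7, -3.2, 4.7]
ee_pos: [535.5, -71.9, 358.2]
force: [-8.0, -20.2, 2.5]
```

```bash
T='python3 -m handwheel'
$T '[{"gripper":100,"travel":[0,0,0],"twist":0},{"gripper":100,"travel":[0,0,0],"twist":0},{"gripper":100,"travel":[0,0,0],"twist":0},{"gripper":100,"travel":[0,0,0],"twist":0},{"gripper":100,"travel":[0,0,0],"twist":0}]'|egrep 'pos|for|wid'
$T '[{"gripper":100,"travel":[0,0,-0.015],"twist":0},{"gripper":100,"travel":[0,0,-0.03],"twist":0},{"gripper":100,"travel":[0,0,-0.035],"twist":0},{"gripper":100,"travel":[0.02,0,0],"twist":0},{"gripper":100,"travel":[0.035,-0.01,0],"twist":0}]'|egrep 'pos|for|wid'
$T '[{"gripper":100,"travel":[0.035,-0.015,0],"twist":0},{"gripper":100,"travel":[0.035,-0.015,0],"twist":0},{"gripper":100,"travel":[0.035,-0.015,0],"twist":0},{"gripper":100,"travel":[0.03,-0.01,0],"twist":0},{"gripper":100,"travel":[0.01,0,0],"twist":0}]'
$T '[{"gripper":100,"travel":[0,0,0],"twist":0},{"gripper":100,"travel":[0,0,0],"twist":0}]'
python3 - <<'E'
from h import *
s=env.grab_frame("scene");t=env.grab_frame("top")
print([np.round(d["uv"],1) for d in env.pinpoint("top","cover_knob")],"lamp/jar",[np.round(d[0]["uv"],1) for d in(env.pinpoint("top","lamp"),env.pinpoint("top","jar")) if d])
cv2.imwrite("pics/k.png",np.hstack([crop(s,145,125,160,150,2.4),crop(t,255,150,175,150,2.4)]))
E
```

```text
ee_pos: [537.3, -69.8, 358.4]
force: [0.7, -0.4, -0.3]
gripper_width: 58.1
ee_pos: [526.8, -16.5, 440.6]
force: [1.1, 0.6, -0.9]
gripper_width: 90.0
time_s: 26.62
ee_pos: [462.9, 130.6, 438.7]
ee_rot: [-180.0, -0.1, 92.3]
force: [0.1, 0.0, -0.3]
gripper_width: 91.1
time_s: 26.78
ee_pos: [465.2, 127.7, 438.4]
ee_rot: [180.0, 0.0, 92.1]
force: [0.1, 0.4, 0.6]
gripper_width: 91.2
[array([311.1, 212.7])] lamp/jar [array([224.4, 143.1]), array([440.5, 207. ])]
```

```bash
python3 - <<'E'
from h import *
t=env.grab_frame("top");s=env.grab_frame("scene")
print("knob exp",proj(t,[536,-72,178]),proj(s,[536,-72,178]),[np.round(d["uv"],1) for d in env.pinpoint("scene","cover_knob")])
for d in env.trace("top","cover")[:2]:
    ys,xs=np.nonzero(d["pixels"]);print(round(d["confidence"],2),xs.min(),xs.max(),ys.min(),ys.max(),"exp",[proj(t,[536+sx*123,-72+sy*107,160]) for sx in(-1,1) for sy in(-1,1)])
    for r in (195,212,230): x=np.nonzero(d["pixels"][r])[0];print(r,x.min(),x.max(),onz(t,(x.max(),r),160),onz(t,(x.min(),r),160))
for n in("top","scene"):
    print(n,[(np.round(d["uv"],1),round(d["confidence"],2)) for d in env.pinpoint(n,"plate_center")])
for z in(70,78,100):print(proj(s,[592,-70,z]))
E
```

```text
knob exp [309.5 212.5] [252.9 185.2] [array([248.5, 184.5])]
0.91 272 349 171 259 exp [array([346.7, 254.8]), array([273. , 255.4]), array([345.3, 170.5]), array([272.3, 171.4])]
195 273 345 [ 587.1 -176.9  160. ] [589.5  33.5 160. ]
212 272 345 [ 537.3 -176.   160. ] [539.5  36.9 160. ]
230 274 347 [ 484.9 -181.   160. ] [486.8  31.4 160. ]
top [(array([228.4, 284.5]), 0.77), (array([161.5, 179.7]), 0.73), (array([155.7, 253.6]), 0.69)]
scene [(array([406. , 223.9]), 0.83), (array([388.4, 283.4]), 0.68), (array([342.1, 195.4]), 0.58)]
[249.7 220. ]
[249.6 218.4]
[249.3 214. ]
```

Cover outline matches the shut position (y −178…+34, mid −72). Handing in.

```bash
python3 -c "
from workcell import env
print(env.job_done())"
```

```text
the job is handed in; nothing more can be done
None
```

The job is handed in at about 27 s of the 72 s allowed; no verdict was reported. The plate is in the empty slot and the cover is shut, as far as I could check.

**What I did**
- I slid the cover open by its knob to its stop.
- I drew the plate about 30 mm up along its own axis, clear of the lip. The tool can only point down, so the plate turned upright in the jaws as I lifted it.
- I lowered it, still gripped, into the empty batten (the one farthest from the robot) until the floor stopped it, then let go by opening only part-way.
- I slid the cover to its shut stop and moved the arm clear.

**Checks that agreed**
- **Floor of the slot:** the plate stopped hard, at up to about 20 N. The scene picture put its centre at a height of about 78 mm, against 72–80 mm estimated for the slot floor plus 60 mm.
- **After release:** the picture showed the plate standing upright and parallel to the two plates already there.
- **Cover:** the knob travelled 213 mm between stops (212 expected), and the cover's outline in the top view matches the shut position.

**Checks that failed, disagreed or were not made**
- **First knob grip failed:** I moved before the fingers had closed; nothing shifted and the second try held.
- **Contact with the cover:** the fingertips touched it at about 25 N while I came down on the knob to shut it.
- **Knob position:** the network's reading after shutting is about 2–4 pixels off the expected spot, within its usual error.
- **Plate under the shut cover:** the network no longer finds it there. I had also used up the picture limit, so the last look at the plate is from just before shutting.
- **Lamp and jar:** the network's readings differ from the start by 3–4 pixels (about 8–11 mm), probably its own error; the arm did not go near them.

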